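# Zero a dial scale against a filled tin

### The job

Zero the dial scale against the larger, taller of the two round tins, so that other tins can then be read as over or under it: stand that tin flat in the middle of the scale's pan, press it straight down for a moment until the pan is fully down on its stop, and let it spring back up so that the works settle. Then turn the bezel of the dial until its wedge-shaped zero mark stands at the pointer, to better than half a graduation, and let go with the tin left on the pan and the other things left where they are.

Things in the scene. Friction and masses are not known exactly. Their poses are not given: they have to be found in the camera images.
- scale: White spring dial scale, 225 x 150 mm, fixed. Origin on the table under the case; x points from the dial side to the pan side, z up. Case 90 mm high with a flat top from x = -20 to 100 mm, pan above; in front its panel slopes down. Panel and dial look up to the -x side: the dial axis, out of the dial, is (-0.588, 0, 0.809) in this frame, 36 deg from vertical.
- pan_top (a point): Centre of the upper face of the pan, a flat round steel plate of 120 mm diameter, 8 mm thick; it moves with the pan. At the start the face is 112 mm above the table. In the scale's frame it is at x = +45, y = 0 mm.
- pan (a joint): How far the pan has sunk, m: 0 empty, 0.010 fully down on its stop. A spring of 800 N/m carries it (8 N fully down, 1.2 mm per 100 g) with a little friction and damping; it springs back when let go.
- pointer (a joint): Angle of the black needle (22 mm from the dial centre, short tail with round counterweight), rad, clockwise positive looking at the dial; 0 points up the slope, to the pan. Geared to the pan: 0.628 rad per mm of sinking, one turn over 10 mm. It lies recessed inside the bezel and is not touched.
- pointer_tip (a point): Point on the needle, 21 mm from the dial axis.
- bezel (a joint): Angle of the bezel, rad, clockwise positive looking at the dial; 0 has the zero mark up the slope. The dial reads zero when this equals the pointer's angle. Turns 6.2 rad either way against a friction of about 0.05 N m and stays where it is left.
- bezel_top (a point): Centre of the bezel's front face; z is the dial axis outwards, x points to the zero mark. The bezel is a fluted aluminium ring, 66 mm in diameter, 18 mm deep along the axis, gripped across its diameter with the tool along the dial axis. Behind it the black drum that carries it is slimmer (58 mm) and stands 30 mm out of the panel, on a 4 mm flange of 82 mm.
- bezel_zero (a point): Point on the zero mark, 21 mm from the dial axis, at the needle's level; meets pointer_tip when the dial reads zero. The zero mark is the one broad black wedge on the white dial card, which turns with the bezel and has 32 graduations (11.25 deg each, every fourth longer).
- tin: The larger round tin, closed, 64 mm in diameter, 34 mm high, mass 0.15 to 0.27 kg. Origin at the centre of its underside, z up. Fixed obstacles on the way to it and to the scale: a black magazine file full of papers (upright box 85 x 200 mm, 290 mm high, centred near x = 0.28, y = -0.13 m) and a row of pads standing upright (310 mm high, near x = 0.39, y = 0.17 m).
- small_tin: The smaller round tin, 51 mm in diameter, 18 mm high; to be left alone. Origin at the centre of its underside.
- roll: Roll of paper tape lying flat, 60 mm in diameter, 24 mm high; to be left alone.
- stamp_a: Wood-mounted stamp block, 45 x 68 x 22 mm; to be left alone.
There are look-alikes about, which are no part of the job. Leave any turquoise look-alike of the tin alone.

How it is judged:
On the way, in this order (a step that is already met when the one before it is completed fails the run):
1. the larger tin stands in the middle of the pan and the pan is pressed fully down (value of joint pan above 0.009 m and horizontal distance between tin and pan_top below 0.02 m and z of tin in the frame of pan_top between -0.004 and 0.004 m), for 0.1 s.
2. the tin is let go and the pan has sprung back up and come to rest under it (value of joint pan between 0.0012 and 0.0055 m and contact force between the fingers and tin below 0.2 N and horizontal distance between tin and pan_top below 0.02 m and velocity of joint pan between -0.002 and 0.002 m/s), for 0.2 s.
At the end, for the whole second after the job is handed in: The larger tin stands flat and at rest within 20 mm of the middle of the pan, which carries nothing else; the zero mark is at the pointer to within half a graduation (0.098 rad) and at rest; the small tin, tape roll and stamp block are within 20 mm of where they were (distance between pointer_tip and bezel_zero below 0.00206 m and velocity of joint bezel between -0.02 and 0.02 rad/s and value of joint pan between 0.0012 and 0.0055 m and horizontal distance between tin and pan_top below 0.02 m and z of tin in the frame of pan_top between -0.004 and 0.004 m and angle between tin's own z axis and vertical below 0.1 rad and linear speed of tin below 0.01 m/s and distance of each of small_tin, roll, stamp_a from where it was at the start of the episode below 0.02 m); the robot touches nothing.
It fails at once if the small tin, the tape roll or the stamp block is shoved or carried off (distance of any of small_tin, roll, stamp_a from where it was at the start of the episode above 0.03 m).
It also fails if it takes over 72 s, if anything falls off the work surface, if the arm or the gripper's body presses on something with over 40 N, if the wrist force passes 120 N, or if a joint passes its speed limit or range.

### The arm

A 7-joint arm with a two-finger parallel gripper is mounted at the origin on the work surface; the furniture and walls round the work are solid. World frame = base frame: x ahead of the robot, y to its left, z up, the work surface at z = 0. Lengths are in m, angles in rad, forces in N, time in s.
With the tool pointing down it reaches from about 0.425 to 0.875 m from the base axis. Payload 9.9 kg.
Tool frame: the origin (TCP) lies at the very end of the fingers, on their centre line; the grasp point (between the pads) lies bot.tcp_to_grasp behind it (bot.tcp_to_grasp is the distance from the TCP to the grasp point, in m); z points along the fingers, y is the line along which they close (so a half turn about z gives the same grasp; the last joint's range is limited). The gripper opens to 85 mm and grips with 20 to 120 N. Pads are 22 mm wide; open, the fingers measure 114 mm over their backs; the gripper's body (76 mm by 85 mm) begins 54 mm behind the grasp point. The pads swing forward as they close: fully open they stand 13 mm farther back than shut.
Start: joints at [-1.368, 0.576, 0.025, 1.437, -0.015, 1.129, -0.057], TCP at [0.191, 0.647, 0.231] pointing down, gripper open.
Joint ranges: [-2.76, 2.76], [-0.34, 2.15], [-1.52, 1.57], [0.19, 2.46], [-1.09, 4.23], [0.17, 1.99], [-2.82, 2.82]. Speed limits (rad/s): [2.22, 2.22, 3.01, 3.01, 3.14, 3.14, 3.14].

### API

Orientations are given as a unit quaternion [x, y, z, w].
In Python, from workcell import bot, optics gives the robot as it stands. The module is installed in compiled form; this text tells all that it offers.
- The arm moves only by the tool move_arm, never from a script. Its arguments are lists of equal length, an entry for each row: "dr": the turn, a rotation vector about the tool's x, y, z in units of 6 degrees (1.0 is 6 degrees), a list of three; "translation": the shift along the tool's x, y, z in units of 25 mm (1.0 is 25 mm), a list of three; "jaw": the opening, from -1 (shut) to 1 (fully open). A call has exactly 8 rows; each row is the pose to reach, as a shift and turn from the pose commanded when the call began, along the tool's axes at that moment; what a row does not reach only later rows make up. A row lasts 1/10 s, in which the tool goes at most 50 mm and 8.59 degrees, less where a joint would pass 70% of its speed; a pose out of reach is approached as far as the arm can. A call with a gripper value outside its range is refused whole. The fingers move at their own pace and stop on an object; "grip_force" is the grip in N (left out, the last holds). Time passes only in rows, so rows that repeat a pose let the fingers close, or fill a call up. It gives the time, the measured TCP pose, the force, the opening and the grip force at its end, in the units of the state.
- bot.read_state(): the state, without advancing time (a new reading comes with each control period).
- optics.camera(name): name is "scene" or "side" or "wrist"; returns (picture, depth): 400x640x3 uint8, red, green, blue; 400x640 float32, m along the optical axis (not along the pixel's ray), 0 where there is no reading.
- optics.calibration(name): a dict with "mtx" (3x3 intrinsics, pixels), "xyz" and "attitude" of the camera in the world. Camera axes: x right, y down, z forward; pixel columns grow to the right and rows downward; lengths in m; the calibration is good to about 2 mm. The wrist camera is an equidistant fisheye: a pixel r from the principal point sees the ray r / f radians off the axis. A picture is of the moment at which its call begins: read the wrist's pose just before it. calibration takes no time and is no camera call; for the wrist camera it gives the pose at the moment of the call.
- bot.finish_job(): hands the job in; it is judged then, once.
The state is a dict: "time_s": time; "qpos": joint angles; "qvel": joint speeds; "joint_efforts": joint torques, N m; "eef_pos": TCP position; "tcp_rot": TCP orientation; "force": force on the tool from outside, world axes, zero at the start; "ft_torque": the same for the moment, N m; "opening": opening from 0.0 (shut) to 1.0 (fully open); "gripper_force": force on a finger pad.
Only numpy, scipy, OpenCV 4.12 (cv2) and the standard library are available. Lean on these libraries where they do the work, as an engineer would, in place of code of your own. Each camera call takes 0.05 s, during which the arm holds its last target. There are 200 camera calls.

## Working session

There is one attempt and no reset: what is moved stays moved. The work goes in short steps, Python scripts to look and compute and a tool call to move; the robot and the scene stay as the last step left them, time stands still between calls to the robot, and variables do not carry over. Pictures are saved under pics/ and viewed, at most 10 in all, crops included, and the job is handed in when it is done.

Besides the shell and the picture viewer there is one more tool, called after "Request:" in YAML: its name, and indented under it one key for each argument. move_arm: Moves the arm, as the interface text tells. Its arguments: {"type":"object","properties":{"dr":{"type":"array","items":{"type":"array","items":{"type":"number"}}},"translation":{"type":"array","items":{"type":"array","items":{"type":"number"}}},"jaw":{"type":"array","items":{"type":"number"}},"grip_force":{"type":"number"}},"required":["dr","translation","jaw"]}

```bash
mkdir -p pics
cat > h.py <<'E'
import numpy as np, cv2
from scipy.spatial.transform import Rotation as R
from workcell import bot, optics
def shot(n):
    c=optics.calibration(n); im,d=optics.camera(n); return im,d,c
def Rm(c):
    a=np.array(c["attitude"]); return a if a.shape==(3,3) else R.from_quat(a).as_matrix()
def cloud(d,c):  # pinhole world points HxWx3
    K=np.array(c["mtx"]); v,u=np.mgrid[:d.shape[0],:d.shape[1]]
    p=np.dstack([(u-K[0,2])/K[0,0]*d,(v-K[1,2])/K[1,1]*d,d])
    return p@Rm(c).T+np.array(c["xyz"])
def ray(c,u,v,fish=False):
    K=np.array(c["mtx"]); x=(u-K[0,2])/K[0,0]; y=(v-K[1,2])/K[1,1]
    if fish:
        r=np.hypot(x,y); s=np.sinc(r/np.pi); q=np.array([x*s,y*s,np.cos(r)])
    else: q=np.array([x,y,1.])
    return np.array(c["xyz"]),Rm(c)@q
def onplane(c,u,v,z,fish=False):
    o,q=ray(c,u,v,fish); return o+q*(z-o[2])/q[2]
E
python3 - <<'E'
from h import *
s=bot.read_state(); print({k:np.round(v,3) for k,v in s.items()}, bot.tcp_to_grasp)
ims=[]
for n in("scene","side","wrist"):
    im,d,c=shot(n); np.savez("pics/%s0.npz"%n,im=im,d=d); print(n,{k:np.round(v,4).tolist() for k,v in c.items()})
    cv2.imwrite("pics/%s0.png"%n,im[:,:,::-1]);
E
```

```text
{'time_s': np.float64(0.0), 'qpos': array([-1.368,  0.577,  0.025,  1.438, -0.015,  1.129, -0.057]), 'qvel': array([ 0.002,  0.   , -0.   , -0.002,  0.001, -0.   ,  0.001]), 'joint_efforts': array([-1.0000e-03, -7.6576e+01,  2.2500e+00, -2.8595e+01,  1.5000e-02,
        1.3000e-02, -0.0000e+00]), 'eef_pos': array([0.191, 0.647, 0.23 ]), 'tcp_rot': array([ 0.143,  0.99 , -0.001, -0.   ]), 'force': array([0.171, 0.134, 0.2  ]), 'ft_torque': array([0.022, 0.007, 0.045]), 'gripper_force': np.float64(0.0), 'opening': np.float64(0.994)} 0.0187
scene {'mtx': [[508.2532, 0.0, 321.4314], [0.0, 508.2532, 200.5104], [0.0, 0.0, 1.0]], 'xyz': [-0.5081, -1.0433, 0.625], 'attitude': [0.7553, -0.3588, 0.2409, -0.4927]}
side {'mtx': [[499.0268, 0.0, 316.8591], [0.0, 499.0268, 202.6003], [0.0, 0.0, 1.0]], 'xyz': [0.215, -1.0466, 0.7299], 'attitude': [0.8869, -0.1249, 0.0745, -0.4385]}
wrist {'mtx': [[309.7069, 0.0, 321.7655], [0.0, 309.7069, 197.0384], [0.0, 0.0, 1.0]], 'xyz': [0.1284, 0.6659, 0.3725], 'attitude': [0.7937, 0.594, 0.0783, 0.1054]}
```

View pics/scene0.png

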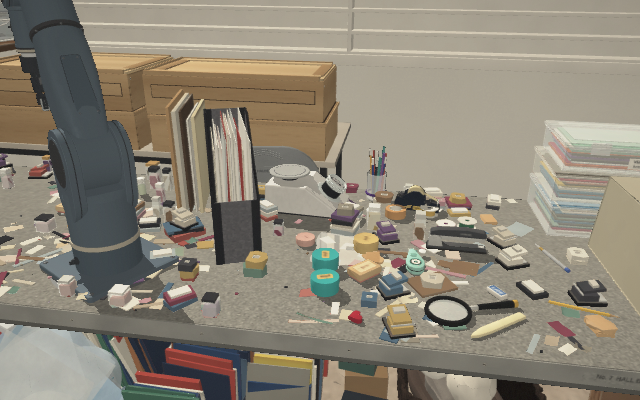

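View pics/side0.png

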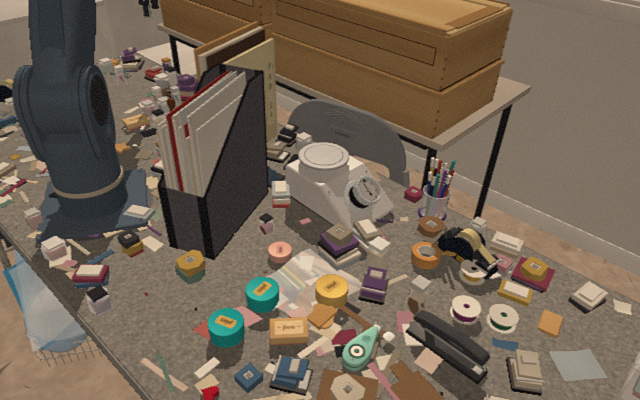

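The scene shows the scale at (300,185) behind the black file. The round candidates for the tin, in side-view pixels, are:
- turquoise tins at (263,294) and (226,327), which are the look-alikes to leave alone
- yellow tin at (331,290)
- yellow block at (190,264)
- pink at (280,252)
- orange at (425,255)
- yellow on red at (537,270)

By the description it should be the yellow tin at (331,290). I'll check its size next, with a close crop.

Run:
```python
from h import *
z=np.load("pics/side0.npz"); im,d=z["im"],z["d"]; c=optics.calibration("side"); P=cloud(d,c)
cv2.imwrite("pics/crop1.png",cv2.resize(im[130:370,160:480][:,:,::-1],(800,600),interpolation=cv2.INTER_CUBIC))
for n,(u,v) in dict(t1=(263,294),t2=(226,327),yel=(331,290),blk=(190,264),pink=(280,252),orange=(425,255),yr=(537,270)).items():
    p=np.median(P[v-6:v-1,u-2:u+3].reshape(-1,3),0)
    m=(abs(P[:,:,2]-p[2])<.004)&(np.hypot(P[:,:,0]-p[0],P[:,:,1]-p[1])<.06)
    k,l=cv2.connectedComponents(m.astype(np.uint8)); q=P[l==l[v-4,u]]
    print(n,p.round(3),"top ext",(q.max(0)-q.min(0)).round(3),"centre",((q.max(0)+q.min(0))/2).round(3))
# pan
p=np.median(P[150:154,320:326].reshape(-1,3),0); m=(abs(P[:,:,2]-p[2])<.004)&(np.hypot(P[:,:,0]-p[0],P[:,:,1]-p[1])<.1); q=P[m]
print("pan",p,(q.max(0)-q.min(0)).round(3),((q.max(0)+q.min(0))/2).round(4))
for u,v in((364,192),(355,192),(372,190),(364,180),(364,205)): print(u,v,P[v,u].round(3))
```

```text
t1 [ 0.319 -0.404  0.033] top ext [0.063 0.064 0.008] centre [ 0.317 -0.399  0.033]
t2 [ 0.241 -0.463  0.033] top ext [0.063 0.065 0.008] centre [ 0.24  -0.459  0.033]
yel [ 0.445 -0.429  0.033] top ext [0.064 0.063 0.007] centre [ 0.445 -0.429  0.033]
blk [ 0.195 -0.286  0.035] top ext [2.499 3.039 1.447] centre [0.666 0.473 0.006]
pink [ 0.38  -0.282  0.017] top ext [0.049 0.051 0.007] centre [ 0.377 -0.286  0.017]
orange [ 0.679 -0.362  0.007] top ext [0.024 0.018 0.008] centre [ 0.677 -0.367  0.007]
yr [ 0.867 -0.482  0.028] top ext [0.054 0.052 0.008] centre [ 0.859 -0.485  0.028]
pan [ 0.53176598 -0.0816689   0.11228806] [0.119 0.122 0.008] [ 0.529  -0.0948  0.1122]
364 192 [ 0.588 -0.22   0.08 ]
355 192 [ 0.563 -0.226  0.089]
372 190 [ 0.606 -0.221  0.083]
364 180 [ 0.595 -0.196  0.095]
364 205 [ 0.585 -0.232  0.053]
```

View pics/crop1.png

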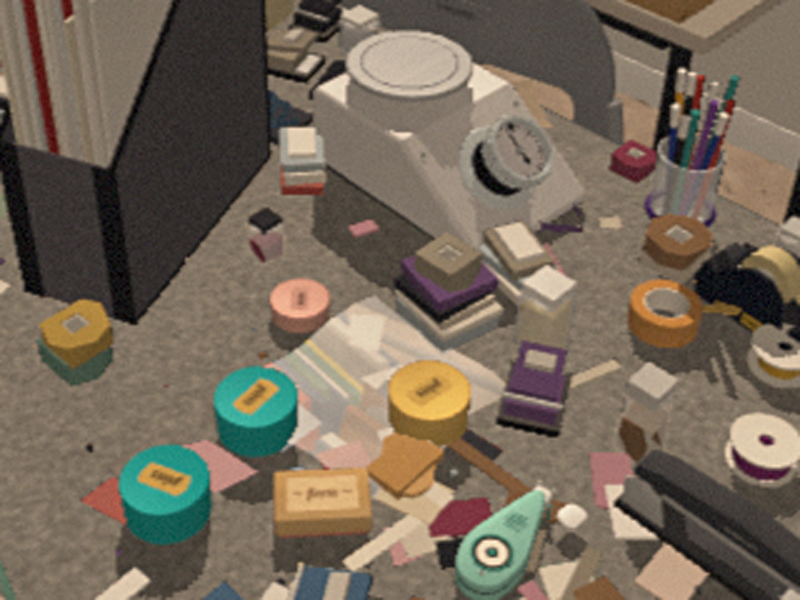

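The crop confirms the choice. The yellow tin's top is 64 mm across at z 0.033. The small tin is the pink one at (280,252), the roll is orange at (425,255), and the stamp block is at (289,331). Next I'll check scale yaw, bezel pose, obstacle heights and fingertip geometry.

Run:
```python
from h import *
A=[]
for n in("scene","side"):
    z=np.load(f"pics/{n}0.npz"); d=z["d"]; P=cloud(d,optics.calibration(n)); A.append(P[(d>0)])
Q=np.vstack(A)
H=np.zeros((30,20))
for i in range(30):
  for j in range(20):
    pass
ix=((Q[:,0]-0)/.05).astype(int); iy=np.floor((Q[:,1]+.6)/.05).astype(int); ok=(Q[:,0]>0)&(ix<20)&(iy>=0)&(iy<30)
np.maximum.at(H,(iy[ok],ix[ok]),Q[ok,2])
print("cols x=0..0.95 step .05 (cm)")
for j in range(29,-1,-1): print("%5.2f"%(-.6+.05*j)," ".join("%3d"%(h*100) for h in H[j]))
# panel plane: normals on side cloud near the scale
z=np.load("pics/side0.npz"); d,im=z["d"],z["im"]; P=cloud(d,optics.calibration("side"))
pan=np.array([.529,-.0948])
rel=P[:,:,:2]-pan
m=(np.hypot(rel[:,:,0],rel[:,:,1])<.25)&(P[:,:,2]>.015)&(P[:,:,2]<.088)&(im.min(2)>110)
S=P[m]; rng=np.random.default_rng(0); best=0
for _ in range(4000):
    a=S[rng.choice(len(S),3,False)]; nn=np.cross(a[1]-a[0],a[2]-a[0]); L=np.linalg.norm(nn)
    if L<1e-5: continue
    nn/=L; nn*=np.sign(nn[2]); 
    if abs(nn[2]-.809)>.04: continue
    k=abs((S-a[0])@nn)<.0025
    if k.sum()>best: best=k.sum(); K=k
a=S[K]; c0=a.mean(0); nn=np.linalg.svd(a-c0)[2][2]; nn*=np.sign(nn[2]); print("panel",best,len(S),nn.round(3),c0.round(3)); ex=-nn[:2]/np.linalg.norm(nn[:2]); print("ex",ex,np.degrees(np.arctan2(ex[1],ex[0])))
# top face
m=(abs(P[:,:,2]-.09)<.003)&(np.hypot(rel[:,:,0],rel[:,:,1])<.12)
T=P[m][:,:2]; print("top",len(T),cv2.minAreaRect(T.astype(np.float32)))
# wrist fingers
z=np.load("pics/wrist0.npz"); d=z["d"]; s=bot.read_state(); c=optics.calibration("wrist"); K=np.array(c["mtx"])
v,u=np.mgrid[:400,:640]; x=(u-K[0,2])/K[0,0]; y=(v-K[1,2])/K[1,1]; r=np.hypot(x,y); t=np.tan(np.minimum(r,1.5))/np.maximum(r,1e-6)
W=np.dstack([x*t*d,y*t*d,d])@Rm(c).T+c["xyz"]; L=(W-s["eef_pos"])@R.from_quat(s["tcp_rot"]).as_matrix()
for sg in(1,-1):
    k=(d>0)&(abs(L[:,:,0])<.03)&(sg*L[:,:,1]>.03)&(sg*L[:,:,1]<.07)&(L[:,:,2]>-.06)&(L[:,:,2]<.03)
    q=L[k]; print("finger",len(q),np.percentile(q,[0,2,50,98,100],axis=0).round(4).tolist() if len(q) else "")
```

```text
cols x=0..0.95 step .05 (cm)
 0.85   1   6   6   0   0   0   0   0  14  30  30  30  30  30  30  30  30  31  30   0
 0.80   5   7   6   0   0   0   0   0   0  30  30  30  30  30  30  31  31  31  30   0
 0.75   5   2   2   5   5   0   0   0   0  15  30  30  30  30  31  31  30  30  30  30
 0.70   6   6   3  34   5   0   0   0   0   0  29  29  31  31  31  30  30  30  30  31
 0.65   6   6  56  52  28   0   0   0   0   0   0  31  30  30  30  30  30  30  30  31
 0.60   0   0  56  56   6   0   0   0   0   0   0  27  30  30  30  30  30  30  30  30
 0.55   0   0   0  34   7   7   0   0   0   0   0   0  30  31  30  30  30  30  30  30
 0.50   0   0   4   4   7   7   0   0   0   0   0   0  13  30  30  30  30  30  30  30
 0.45   0   1   4   4   7   7   0   0   0   0   0   0   0  30  30  30  30  30  30  30
 0.40   0   2   4   6   0   0   0   6   5   0   0   0   0   0  30  30  30  30  30  30
 0.35   0   2   5   6   6   0   0   6   5   0   0   0   0   0  30  31  30  30  30  30
 0.30   3   1   4   5   0   5   7   7   0   0   0   0   0   0   0  30  30  30  30  30
 0.25   4   0   0   0   0   0   0   7  
[... 1329 characters left out ...]
  1   0
-0.55   0   0   1   1   1   1   2   2   2   2   1   7   7   2   2   2   3   3   2   0
-0.60   0   0   1   1   1   3   4   4   2   2   1   6   6   2   2   2   1   3   3   2
panel 1152 2703 [ 0.265 -0.509  0.819] [ 0.575 -0.202  0.054]
ex [-0.46241794  0.88666208] 117.54324346366354
top 888 ((0.5339534878730774, -0.10428690910339355), (0.14999505877494812, 0.12685394287109375), 27.013933181762695)
finger 2578 [[-0.0119, 0.0411, -0.06], [-0.01, 0.0425, -0.0596], [0.007, 0.0436, -0.0381], [0.0128, 0.0638, -0.0152], [0.0137, 0.0699, -0.0121]]
finger 2602 [[-0.0118, -0.0698, -0.06], [-0.01, -0.0633, -0.0596], [0.0068, -0.043, -0.0384], [0.0127, -0.0419, -0.0148], [0.0136, -0.0403, -0.011]]
```

Run:
```python
from h import *
A=[]
for n in("scene","side"):
    z=np.load(f"pics/{n}0.npz"); d=z["d"]; P=cloud(d,optics.calibration(n)); A.append(P[(d>0)])
    if n=="scene":
        # yellow tin in scene via colour
        hsv=cv2.cvtColor(z["im"],cv2.COLOR_RGB2HSV); m=((abs(P[:,:,2]-.034)<.004)&(np.hypot(P[:,:,0]-.445,P[:,:,1]+.429)<.05)); q=P[m]; print("tin scene",((q.max(0)+q.min(0))/2).round(4),(q.max(0)-q.min(0)).round(3))
        m=((abs(P[:,:,2]-.112)<.004)&(np.hypot(P[:,:,0]-.529,P[:,:,1]+.095)<.09)); q=P[m]; print("pan scene",((q.max(0)+q.min(0))/2).round(4),(q.max(0)-q.min(0)).round(3))
Q=np.vstack(A); t=np.array([.445,-.429])
rel=Q[:,:2]-t
for a in range(-90,90,15):
    y=np.array([np.cos(np.radians(a)),np.sin(np.radians(a))]); ly=rel@y; lx=rel@np.array([y[1],-y[0]])
    r=[]
    for s in(1,-1):
        k=(s*ly>.036)&(s*ly<.062)&(abs(lx)<.014); r.append(np.percentile(Q[k,2],98).round(3) if k.sum()>3 else None)
    kb=(abs(ly)<.07)&(abs(lx)<.05); print("closing dir",a,r,"body max",np.percentile(Q[kb,2],99.5).round(3))
pan=np.array([.529,-.095]); k=Q[:,2]>.2; dd=np.hypot(*(Q[k,:2]-pan).T); o=np.argsort(dd)[:400:80]; print("near pan high",dd[o].round(3),Q[k][o].round(3).tolist())
# bezel
z=np.load("pics/side0.npz"); P=cloud(z["d"],optics.calibration("side")).reshape(-1,3)
ex=np.array([np.cos(np.radians(117.2)),np.sin(np.radians(117.2)),0]); n=-.588*ex+np.array([0,0,.809]); ey=np.cross([0,0,1],ex); up=np.cross(ey,n)
up=ex*.809+np.array([0,0,.588])
c0=np.array([.575,-.202,.054]); g=np.array([.588,-.22,.08])
D=P-g; k=(np.linalg.norm(D,axis=1)<.055); q=P[k]; h=(q-c0)@n; print("h hist",np.histogram(h,bins=np.arange(-.01,.07,.005)))
f=q[h>.038]; h2=h[h>.038]; a=f@up; b=f@ey
print("h pct",np.percentile(h2,[50,80,95,99]).round(4)," up",np.percentile(a,[1,99]).round(4)," ey",np.percentile(b,[1,99]).round(4), "c0.n",c0@n)
uc,ec=np.mean(np.percentile(a,[1,99])),np.mean(np.percentile(b,[1,99])); hb=np.percentile(h2,90)
C=uc*up+ec*ey+(c0@n+hb)*n; print("bezel centre",C.round(4),"in scale frame",((C[:2]-pan)@ex[:2]+.045).round(4),((C[:2]-pan)@ey[:2]).round(4))
```

```text
tin scene [ 0.445  -0.4278  0.0331] [0.064 0.065 0.006]
pan scene [ 0.5296 -0.0959  0.1116] [0.122 0.12  0.007]
closing dir -90 [np.float64(0.013), np.float64(0.008)] body max 0.043
closing dir -75 [np.float64(0.004), np.float64(0.007)] body max 0.053
closing dir -60 [np.float64(0.004), np.float64(0.007)] body max 0.036
closing dir -45 [np.float64(0.004), np.float64(0.008)] body max 0.036
closing dir -30 [np.float64(0.017), np.float64(0.008)] body max 0.038
closing dir -15 [np.float64(0.028), np.float64(0.008)] body max 0.036
closing dir 0 [np.float64(0.029), np.float64(0.007)] body max 0.036
closing dir 15 [np.float64(0.007), np.float64(0.009)] body max 0.036
closing dir 30 [np.float64(0.007), np.float64(0.013)] body max 0.055
closing dir 45 [np.float64(0.008), np.float64(0.013)] body max 0.042
closing dir 60 [np.float64(0.008), np.float64(0.013)] body max 0.036
closing dir 75 [np.float64(0.008), np.float64(0.013)] body max 0.036
near pan high [0.132 0.135 0.137 0.14  0.142] [[0.402, -0.061, 0.3], [0.4, -0.055, 0.228], [0.396, -0.061, 0.31], [0.392, -0.066, 0.208], [0.388, -0.074, 0.296]]
h hist (array([  1,  99, 310,  39,  33,  30,  24,  12,  49, 323, 154, 114,   3,
         0,   0]), array([-0.01 , -0.005,  0.   ,  0.005,  0.01 ,  0.015,  0.02 ,  0.025,
        0.03 ,  0.035,  0.04 ,  0.045,  0.05 ,  0.055,  0.06 ,  0.065]))
h pct [0.0427 0.0462 0.0483 0.0494]  up [-0.3603 -0.2969]  ey [-0.4595 -0.3941] c0.n 0.3038721282925917
bezel centre [ 0.5955 -0.2251  0.0909] in scale frame -0.1011 0.0003
```

Request:
move_arm:
  dr:
    - [0,0,0]
    - [0,0,0]
    - [0,0,0]
    - [0,0,1.2]
    - [0,0,2.4]
    - [0,0,3.6]
    - [0,0,4.8]
    - [0,0,6]
  translation:
    - [0,0,-2]
    - [0,0,-4]
    - [0,0,-6]
    - [-1.4,-1.1,-7]
    - [-2.8,-2.2,-7]
    - [-4.2,-3.3,-7]
    - [-5.6,-4.4,-7]
    - [-7,-5.5,-7]
  jaw: [1,1,1,1,1,1,1,1]
  grip_force: 40

```text
time_s: 0.95
eef_pos: [0.3206, 0.4643, 0.4062]
tcp_rot: [0.444, 0.896, -0.0, -0.0]
force: [0.6, 0.0, 0.4]
opening: 0.995
gripper_force: 0.0
```

```bash
cat >> h.py <<'E'
def down(az):  # tool down, tool y at azimuth az (deg)
    a=np.radians(az); y=np.array([np.cos(a),np.sin(a),0]); z=np.array([0,0,-1.]); return np.column_stack([np.cross(y,z),y,z])
def go(pos,M):
    s=bot.read_state(); T=R.from_quat(s["tcp_rot"]).as_matrix()
    print("t",s["time_s"].round(2),"eef",s["eef_pos"].round(4),"q",s["qpos"].round(2),"op",s["opening"].round(3),"f",s["force"].round(1))
    print("translation",((np.array(pos)-s["eef_pos"])@T/.025).round(2),"dr",(R.from_matrix(T.T@M).as_rotvec(degrees=True)/6).round(2))
E
python3 -c "
from h import *
go([.62,.05,.41],down(4.6))"
```

```text
Traceback (most recent call last):
  File "h.py", line 24, in go
    print("t",s["time_s"].round(2),"eef",s["eef_pos"].round(4),"q",s["qpos"].round(2),"op",s["opening"].round(3),"f",s["force"].round(1))
              ^^^^^^^^^^^^^^^^^
AttributeError: 'float' object has no attribute 'round'
```

```bash
sed -i 's/s\["time_s"\].round(2)/round(s["time_s"],2)/; s/s\["opening"\].round(3)/np.round(s["opening"],3)/; s/s\["eef_pos"\].round(4)/np.round(s["eef_pos"],4)/' h.py
python3 -c "
from h import *
go([.62,.05,.41],down(4.6))"
```

```text
t 0.95 eef [0.3206 0.4643 0.4062] q [-1.2   0.31  0.22  1.43 -0.07  1.41 -0.33] op 0.995 f [0.6 0.  0.4]
translation [-20.44  -0.51  -0.15] dr [-0.   -0.    5.44]
```

Request:
move_arm:
  dr:
    - [0,0,0.7]
    - [0,0,1.4]
    - [0,0,2.1]
    - [0,0,2.8]
    - [0,0,3.5]
    - [0,0,4.2]
    - [0,0,4.8]
    - [0,0,5.4]
  translation:
    - [-2,-0.05,0]
    - [-4,-0.1,0]
    - [-6,-0.2,0]
    - [-8,-0.2,0]
    - [-10,-0.3,0]
    - [-12,-0.3,0]
    - [-14,-0.4,0]
    - [-16,-0.4,0]
  jaw: [1,1,1,1,1,1,1,1]

```text
time_s: 1.75
eef_pos: [0.5563, 0.1412, 0.4064]
tcp_rot: [0.675, 0.737, 0.0, -0.0]
force: [0.3, 0.6, -0.5]
opening: 0.999
gripper_force: 0.0
```

```bash
python3 -c "
from h import *
go([.445,-.429,.30],down(-48))"
```

```text
t 1.75 eef [0.5563 0.1412 0.4064] q [-0.65  0.35  0.48  1.41 -0.16  1.43 -0.08] op 0.999 f [ 0.3  0.6 -0.5]
translation [-22.33  -6.44   4.25] dr [-0.   -0.    8.84]
```

Request:
move_arm:
  dr:
    - [0,0,0.8]
    - [0,0,1.6]
    - [0,0,2.4]
    - [0,0,3.2]
    - [0,0,4]
    - [0,0,4.8]
    - [0,0,5.6]
    - [0,0,6.4]
  translation:
    - [-1.9,-0.3,0]
    - [-3.8,-0.6,0]
    - [-5.7,-0.9,0]
    - [-7.6,-1.5,0]
    - [-9.5,-2.1,0]
    - [-11.4,-2.7,0]
    - [-13.3,-3.3,0]
    - [-15.2,-3.9,0]
  jaw: [1,1,1,1,1,1,1,1]

```text
time_s: 2.55
eef_pos: [0.492, -0.2458, 0.4064]
tcp_rot: [0.88, 0.474, 0.0, -0.0]
force: [1.1, -0.5, 0.7]
opening: 1.001
gripper_force: 0.0
```

```bash
python3 -c "
from h import *
go([.445,-.429,.16],down(-48))"
```

```text
t 2.55 eef [ 0.492  -0.2458  0.4064] q [-0.12  0.34  0.74  1.47 -0.23  1.42  0.05] op 1.001 f [ 1.1 -0.5  0.7]
translation [-7.16  2.46  9.85] dr [ 0.   -0.    2.43]
```

Request:
move_arm:
  dr:
    - [0,0,0.4]
    - [0,0,0.8]
    - [0,0,1.2]
    - [0,0,1.6]
    - [0,0,2]
    - [0,0,2.4]
    - [0,0,2.4]
    - [0,0,2.4]
  translation:
    - [-1.6,0.6,0.8]
    - [-3.1,1.1,2]
    - [-4.6,1.6,3.4]
    - [-6,2.1,5]
    - [-7.2,2.4,6.7]
    - [-7.2,2.5,8.4]
    - [-7.2,2.5,9.8]
    - [-7.2,2.5,9.8]
  jaw: [1,1,1,1,1,1,1,1]

```text
time_s: 3.35
eef_pos: [0.4446, -0.4266, 0.1564]
tcp_rot: [0.932, 0.361, -0.002, -0.004]
force: [0.4, 0.5, 1.0]
opening: 0.999
gripper_force: 0.0
```

```bash
cat >> h.py <<'E'
def wristcloud():
    s=bot.read_state(); c=optics.calibration("wrist"); im,d=optics.camera("wrist"); K=np.array(c["mtx"])
    v,u=np.mgrid[:400,:640]; x=(u-K[0,2])/K[0,0]; y=(v-K[1,2])/K[1,1]; r=np.hypot(x,y); t=np.tan(np.minimum(r,1.5))/np.maximum(r,1e-6)
    return im,d,c,s,np.dstack([x*t*d,y*t*d,d])@Rm(c).T+c["xyz"]
E
python3 - <<'E'
from h import *
im,d,c,s,W=wristcloud()
m=(abs(W[:,:,2]-.034)<.005)&(np.hypot(W[:,:,0]-.445,W[:,:,1]+.429)<.05)&(d>0)
q=W[m]; print(len(q),((q.max(0)+q.min(0))/2).round(4),(q.max(0)-q.min(0)).round(3),np.median(q,0).round(4))
cv2.imwrite("pics/w1.png",im[:,:,::-1])
go([.445,-.429,.001],down(-48))
E
```

```text
3895 [ 0.4476 -0.4272  0.0324] [0.063 0.064 0.006] [ 0.4483 -0.4267  0.0329]
t 3.4 eef [ 0.4457 -0.4279  0.1597] q [ 0.29  0.65  0.68  1.7  -0.48  0.97  0.32] op 0.998 f [0.2 0.5 1.3]
translation [-0.05  0.04  6.35] dr [-0.04  0.01  0.06]
```

View pics/w1.png

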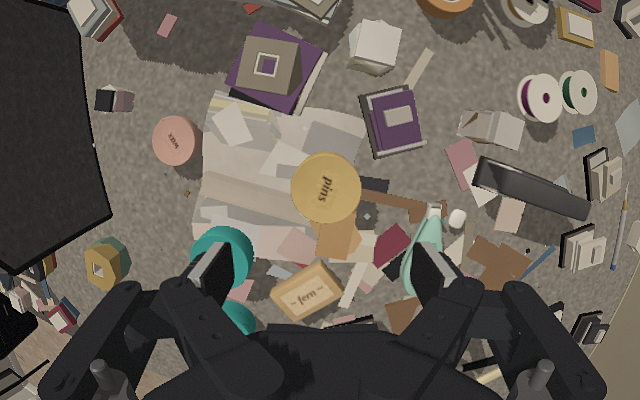

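The wrist view shows the yellow "pins" tin at (326,188), clear of its neighbours. Descending and gripping.

Request:
move_arm:
  dr:
    - [0,0,0]
    - [0,0,0]
    - [0,0,0]
    - [0,0,0]
    - [0,0,0]
    - [0,0,0]
    - [0,0,0]
    - [0,0,0]
  translation:
    - [0,0,1.2]
    - [0,0,2.6]
    - [0,0,4]
    - [0,0,5.2]
    - [0,0,5.9]
    - [0,0,6.25]
    - [0,0,6.25]
    - [0,0,6.25]
  jaw: [1,1,1,1,1,1,1,0.9]

```text
time_s: 4.2
eef_pos: [0.4474, -0.4299, 0.0069]
tcp_rot: [0.932, 0.362, 0.001, 0.001]
force: [-0.2, -0.2, -0.4]
opening: 0.946
gripper_force: 0.0
```

Request:
move_arm:
  dr:
    - [0,0,0]
    - [0,0,0]
    - [0,0,0]
    - [0,0,0]
    - [0,0,0]
    - [0,0,0]
    - [0,0,0]
    - [0,0,0]
  translation:
    - [0,0,0]
    - [0,0,0]
    - [0,0,0]
    - [0,0,0]
    - [0,0,0]
    - [0,0,0]
    - [0,0,0]
    - [0,0,0]
  jaw: [0.7,0.5,0.3,0.2,0.2,0.2,0.2,0.2]
  grip_force: 40

```text
time_s: 5.0
eef_pos: [0.4469, -0.4292, 0.0064]
tcp_rot: [0.932, 0.361, 0.001, 0.0]
force: [-1.4, 1.6, 9.0]
opening: 0.734
gripper_force: 42.0
```

Request:
move_arm:
  dr:
    - [0,0,0]
    - [0,0,0]
    - [0,0,0]
    - [0,0,0]
    - [0,0,0]
    - [0,0,0]
    - [0,0,0]
    - [0,0,0]
  translation:
    - [0,0,-0.5]
    - [0,0,-1.5]
    - [0,0,-2.8]
    - [0,0,-4.2]
    - [0,0,-5.8]
    - [0,0,-7.4]
    - [0,0,-8.8]
    - [0,0,-9.6]
  jaw: [0.2,0.2,0.2,0.2,0.2,0.2,0.2,0.2]

```text
time_s: 5.8
eef_pos: [0.4463, -0.4298, 0.2491]
tcp_rot: [0.933, 0.361, 0.001, 0.002]
force: [-0.4, 0.1, -1.7]
opening: 0.733
gripper_force: 44.8
```

```bash
python3 -c "
from h import *
go([.529,-.0955,.24],down(-20))"
```

```text
t 5.8 eef [ 0.4463 -0.4298  0.2491] q [ 0.25  0.57  0.74  1.59 -0.41  1.14  0.26] op 0.733 f [-0.4  0.1 -1.7]
translation [11.45 -7.66  0.34] dr [ 0.04  0.01 -4.61]
```

Request:
move_arm:
  dr:
    - [0,0,-0.3]
    - [0,0,-0.9]
    - [0,0,-1.6]
    - [0,0,-2.3]
    - [0,0,-3]
    - [0,0,-3.7]
    - [0,0,-4.3]
    - [0,0,-4.6]
  translation:
    - [0.8,-0.5,0]
    - [2.4,-1.5,0]
    - [4.1,-2.6,0]
    - [5.8,-3.8,0]
    - [7.4,-4.9,0]
    - [9,-6,0.1]
    - [10.5,-7,0.2]
    - [11.4,-7.6,0.3]
  jaw: [0.2,0.2,0.2,0.2,0.2,0.2,0.2,0.2]

```text
time_s: 6.6
eef_pos: [0.5294, -0.0924, 0.2381]
tcp_rot: [0.818, 0.576, 0.001, -0.001]
force: [0.7, -0.4, -2.1]
opening: 0.729
gripper_force: 44.9
```

Run:
```python
from h import *
go([.529,-.0955,.118],down(-20))
for n in("side","scene"):
    im,d,c=shot(n); P=cloud(d,c); hsv=cv2.cvtColor(im,cv2.COLOR_RGB2HSV)
    m=(hsv[:,:,0]>15)&(hsv[:,:,0]<32)&(hsv[:,:,1]>100)&(np.hypot(P[:,:,0]-.529,P[:,:,1]+.095)<.06)&(P[:,:,2]>.13)&(P[:,:,2]<.35)
    q=P[m]; print(n,len(q),np.percentile(q,[1,99],axis=0).round(4).tolist() if len(q) else "")
    if n=="side":
        v,u=np.nonzero(m); print(u.min(),u.max(),v.min(),v.max())
        cv2.imwrite("pics/s2.png",im[:,:,::-1])
```

```text
t 6.6 eef [ 0.5294 -0.0924  0.2381] q [-0.35  0.43  0.64  1.81 -0.3   1.01  0.07] op 0.729 f [ 0.7 -0.4 -2.1]
translation [-0.13  0.03  4.8 ] dr [-0.   -0.02  0.05]
side 707 [[0.4949, -0.1242, 0.2321], [0.5739, -0.0631, 0.3261]]
300 351 60 113
scene 320 [[0.4959, -0.12, 0.2309], [0.5555, -0.0605, 0.2652]]
```

View pics/s2.png

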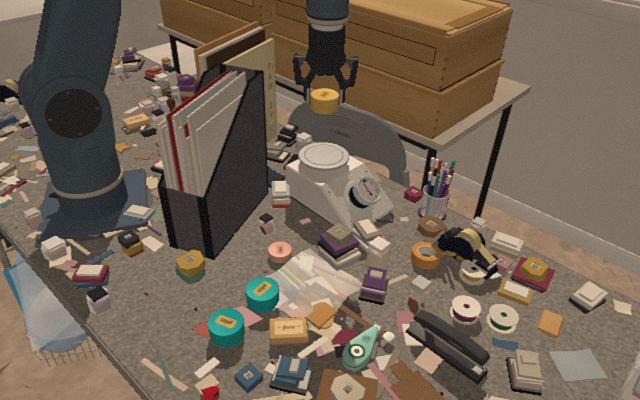

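The tin hangs level above the pan, at (324,100) against the pan at (324,157). Lowering it.

Request:
move_arm:
  dr:
    - [0,0,0]
    - [0,0,0]
    - [0,0,0]
    - [0,0,0]
    - [0,0,0]
    - [0,0,0]
    - [0,0,0]
    - [0,0,0]
  translation:
    - [-0.1,0,0.8]
    - [-0.1,0,1.8]
    - [-0.1,0,2.8]
    - [-0.1,0,3.6]
    - [-0.1,0,4.2]
    - [-0.1,0,4.5]
    - [-0.1,0,4.6]
    - [-0.1,0,4.6]
  jaw: [0.2,0.2,0.2,0.2,0.2,0.2,0.2,0.2]

```text
time_s: 7.5
eef_pos: [0.5283, -0.0994, 0.1231]
tcp_rot: [0.819, 0.573, 0.0, 0.0]
force: [-0.8, -0.4, -1.9]
opening: 0.727
gripper_force: 45.0
```

Run:
```python
from h import *
go([.529,-.0955,.107],down(-20))
```

```text
t 7.5 eef [ 0.5283 -0.0994  0.1231] q [-0.26  0.56  0.55  1.95 -0.42  0.74  0.19] op 0.727 f [-0.8 -0.4 -1.9]
translation [ 0.16 -0.03  0.64] dr [ 0.01  0.   -0.01]
```

Request:
move_arm:
  dr:
    - [0,0,0]
    - [0,0,0]
    - [0,0,0]
    - [0,0,0]
    - [0,0,0]
    - [0,0,0]
    - [0,0,0]
    - [0,0,0]
  translation:
    - [0.1,0,0]
    - [0.15,0,0.1]
    - [0.15,0,0.2]
    - [0.15,0,0.3]
    - [0.15,0,0.4]
    - [0.15,0,0.5]
    - [0.15,0,0.5]
    - [0.15,0,0.5]
  jaw: [0.2,0.2,0.2,0.2,0.2,0.2,0.2,0.2]

```text
time_s: 8.3
eef_pos: [0.5298, -0.0951, 0.1102]
tcp_rot: [0.819, 0.573, 0.0, 0.0]
force: [0.9, 4.1, 4.3]
opening: 0.73
gripper_force: 45.5
```

Request:
move_arm:
  dr:
    - [0,0,0]
    - [0,0,0]
    - [0,0,0]
    - [0,0,0]
    - [0,0,0]
    - [0,0,0]
    - [0,0,0]
    - [0,0,0]
  translation:
    - [0,0,0.08]
    - [0,0,0.16]
    - [0,0,0.2]
    - [0,0,0.2]
    - [0,0,0.2]
    - [0,0,0.2]
    - [0,0,0.2]
    - [0,0,0.2]
  jaw: [0.2,0.2,0.2,0.2,0.2,0.2,0.2,0.2]

```text
time_s: 9.1
eef_pos: [0.5299, -0.0951, 0.108]
tcp_rot: [0.819, 0.573, 0.002, -0.0]
force: [-8.9, 7.6, 43.4]
opening: 0.73
gripper_force: 49.5
```

Request:
move_arm:
  dr:
    - [0,0,0]
    - [0,0,0]
    - [0,0,0]
    - [0,0,0]
    - [0,0,0]
    - [0,0,0]
    - [0,0,0]
    - [0,0,0]
  translation:
    - [0,0,-0.08]
    - [0,0,-0.16]
    - [0,0,-0.24]
    - [0,0,-0.32]
    - [0,0,-0.4]
    - [0,0,-0.4]
    - [0,0,-0.4]
    - [0,0,-0.4]
  jaw: [0.2,0.2,0.2,0.2,0.2,0.2,0.2,0.2]

```text
time_s: 9.9
eef_pos: [0.5294, -0.0957, 0.1149]
tcp_rot: [0.819, 0.573, -0.0, 0.0]
force: [1.0, 0.8, 0.7]
opening: 0.725
gripper_force: 45.2
```

Request:
move_arm:
  dr:
    - [0,0,0]
    - [0,0,0]
    - [0,0,0]
    - [0,0,0]
    - [0,0,0]
    - [0,0,0]
    - [0,0,0]
    - [0,0,0]
  translation:
    - [0,0,0]
    - [0,0,0]
    - [0,0,0]
    - [0,0,0]
    - [0,0,0]
    - [0,0,0]
    - [0,0,0]
    - [0,0,0]
  jaw: [0.5,0.6,0.7,0.8,0.9,1,1,1]

```text
time_s: 10.7
eef_pos: [0.5294, -0.0954, 0.115]
tcp_rot: [0.819, 0.573, -0.0, 0.0]
force: [1.1, -0.4, 0.6]
opening: 1.0
gripper_force: 0.0
```

Run:
```python
from h import *
im,d,c,s,W=wristcloud()
m=(np.hypot(W[:,:,0]-.529,W[:,:,1]+.095)<.055)&(d>0)&(W[:,:,2]>.13)&(W[:,:,2]<.16)
q=W[m]; print(len(q),np.percentile(q,[1,50,99],axis=0).round(4).tolist())
A=np.c_[q[:,:2],np.ones(len(q))]; k=abs(q[:,2]-np.median(q[:,2]))<.004; print("tilt",np.linalg.lstsq(A[k],q[k,2],rcond=None)[0])
cv2.imwrite("pics/w2.png",im[:,:,::-1])
go([.529,-.0955,.22],down(-20))
```

```text
18679 [[0.4865, -0.1212, 0.1315], [0.5323, -0.0894, 0.1428], [0.5779, -0.0634, 0.1582]]
tilt [-0.00056832 -0.00136184  0.14290776]
t 10.75 eef [ 0.5294 -0.0954  0.1151] q [-0.26  0.57  0.54  1.95 -0.43  0.73  0.19] op 0.998 f [-0.1  0.6 -0.3]
translation [-0.01 -0.01 -4.2 ] dr [ 0.    0.   -0.01]
```

View pics/w2.png

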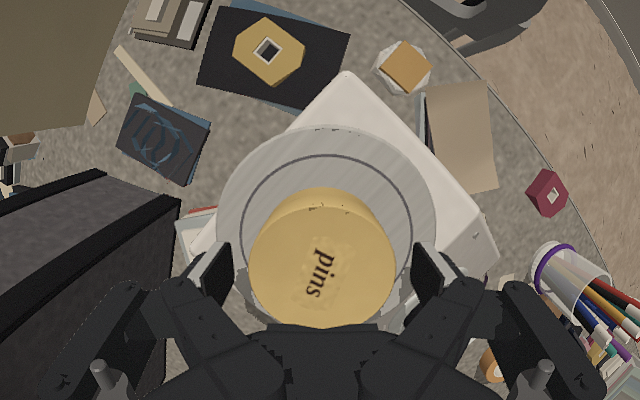

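The tin stands flat on the pan at (322,262), about 3.2 mm sunk. Retreating upward, then over to the dial.

Request:
move_arm:
  dr:
    - [0,0,0]
    - [0,0,0]
    - [0,0,0]
    - [0,0,0]
    - [0,0,0]
    - [0,0,0]
    - [0,0,0]
    - [0,0,0]
  translation:
    - [0,0,-0.3]
    - [0,0,-0.8]
    - [0,0,-1.5]
    - [0,0,-2.5]
    - [0,0,-3.8]
    - [0,0,-5]
    - [0,0,-5.8]
    - [0,0,-6]
  jaw: [1,1,1,1,1,1,1,1]

```text
time_s: 11.55
eef_pos: [0.5303, -0.096, 0.2683]
tcp_rot: [0.819, 0.573, 0.002, 0.001]
force: [0.3, 0.1, 0.3]
opening: 0.998
gripper_force: 0.0
```

```bash
cat >> h.py <<'E'
_a=np.radians(117.2); ex=np.array([np.cos(_a),np.sin(_a),0]); ey=np.array([-ex[1],ex[0],0]); n=-.588*ex+np.array([0,0,.809]); up=.809*ex+np.array([0,0,.588])
C=np.array([.5955,-.2251,.0909])
def dialrot(phi): # tool z=-n; tool y = -ey turned clockwise (seen from outside) by phi deg
    y=R.from_rotvec(-np.radians(phi)*n).apply(-ey); z=-n; return np.column_stack([np.cross(y,z),y,z])
E
python3 - <<'E'
from h import *
for phi in (0,-45,45): go(C+n*.10,dialrot(phi))
E
```

```text
t 11.55 eef [ 0.5303 -0.096   0.2683] q [-0.36  0.4   0.67  1.76 -0.28  1.07  0.05] op 0.998 f [0.3 0.1 0.3]
translation [-5.56  5.93  3.88] dr [ 2.52  5.66 -7.59]
t 11.55 eef [ 0.5303 -0.096   0.2683] q [-0.36  0.4   0.67  1.76 -0.28  1.07  0.05] op 0.998 f [0.3 0.1 0.3]
translation [-5.56  5.93  3.88] dr [  0.17   6.7  -14.8 ]
t 11.55 eef [ 0.5303 -0.096   0.2683] q [-0.36  0.4   0.67  1.76 -0.28  1.07  0.05] op 0.998 f [0.3 0.1 0.3]
translation [-5.56  5.93  3.88] dr [ 4.37  4.15 -0.35]
```

Request:
move_arm:
  dr:
    - [0.4,0.4,0]
    - [1,0.9,0]
    - [1.7,1.6,-0.1]
    - [2.4,2.3,-0.2]
    - [3.1,2.9,-0.3]
    - [3.7,3.5,-0.3]
    - [4.2,4,-0.35]
    - [4.37,4.15,-0.35]
  translation:
    - [-0.6,0.6,0]
    - [-1.5,1.6,0.2]
    - [-2.5,2.7,0.8]
    - [-3.5,3.7,1.6]
    - [-4.4,4.7,2.5]
    - [-5.1,5.4,3.3]
    - [-5.5,5.9,3.8]
    - [-5.56,5.93,3.88]
  jaw: [1,1,1,1,1,1,1,1]

```text
time_s: 12.35
eef_pos: [0.6191, -0.2796, 0.1624]
tcp_rot: [0.769, 0.557, 0.045, -0.311]
force: [-0.1, -0.5, -1.3]
opening: 1.0
gripper_force: 0.0
```

```bash
cat >> h.py <<'E'
def proj(c,X):
    K=np.array(c["mtx"]); q=(np.atleast_2d(X)-c["xyz"])@Rm(c); r=np.hypot(q[:,0],q[:,1]); th=np.arctan2(r,q[:,2])
    return np.c_[q[:,0]/r*th*K[0,0]+K[0,2],q[:,1]/r*th*K[1,1]+K[1,2]]
def dialview(im,c,cen,depth=0.006,S=600,half=.04):
    # resample onto the dial plane, up-slope at the top, as seen from outside
    g=np.linspace(-half,half,S); X,Y=np.meshgrid(g,-g)   # X: right, Y: up
    rt=np.cross(up,n)  # right when looking along -n with up on top
    Wp=cen-n*depth+X.reshape(-1,1)*rt+Y.reshape(-1,1)*up
    uv=proj(c,Wp).astype(np.float32).reshape(S,S,2)
    return cv2.remap(im,uv[:,:,0].copy(),uv[:,:,1].copy(),cv2.INTER_CUBIC)
E
python3 - <<'E'
from h import *
go(C+n*.10,dialrot(45))
im,d,c,s,W=wristcloud(); np.savez("pics/w3.npz",im=im,W=W,d=d)
D=(W-C); h=D@n; a=D@up; b=D@ey
k=(d>0)&(np.hypot(a,b)<.036)&(abs(h)<.012); print("h",np.histogram(h[k],bins=np.arange(-.012,.0121,.002)))
k=(d>0)&(np.hypot(a,b)<.045)&(abs(h)<.003); print("up",np.percentile(a[k],[0.5,99.5]).round(4),"ey",np.percentile(b[k],[.5,99.5]).round(4),k.sum())
cv2.imwrite("pics/dial1.png",np.hstack([dialview(im,c,C,S=400)[:,:,::-1],im[:,120:520][:,:,::-1]]))
E
```

```text
t 12.35 eef [ 0.6191 -0.2796  0.1624] q [ 0.37  1.03  0.42  0.95 -0.6   1.84  0.43] op 1.0 f [-0.1 -0.5 -1.3]
translation [ 0.28 -0.06 -0.29] dr [-0.1  -0.03 -0.08]
h (array([ 467, 2782,  212,  221,  196,  803,  554,    3,    0,    0,    0,
          0]), array([-0.012, -0.01 , -0.008, -0.006, -0.004, -0.002,  0.   ,  0.002,
        0.004,  0.006,  0.008,  0.01 ,  0.012]))
up [-0.0323  0.0309] ey [-0.0351  0.028 ] 1473
```

View pics/dial1.png

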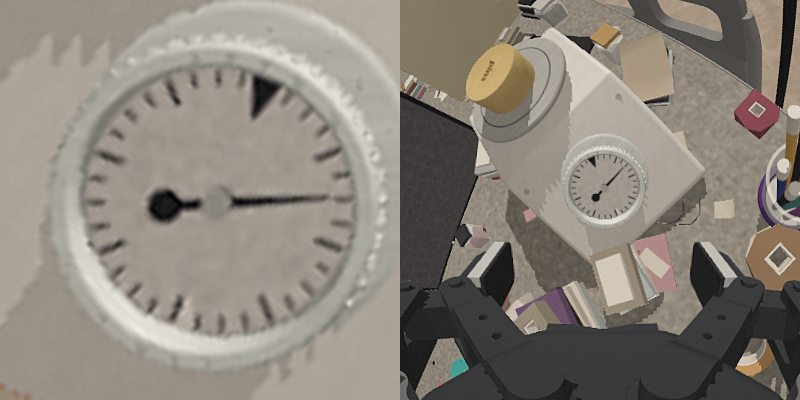

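The dial view shows the pivot at about (216,202) in the rectified half. The pointer is at about 3 o'clock (325,198) and the wedge at about (264,95), so the bezel must turn roughly 65° clockwise. I'll rotate the hand first so the turn is centred and the fingers clear the stack in front of the dial.

Request:
move_arm:
  dr:
    - [0,0,-1]
    - [0,0,-2.3]
    - [0,0,-3.7]
    - [0,0,-5.1]
    - [0,0,-6.5]
    - [0,0,-7.9]
    - [0,0,-9.3]
    - [0,0,-10.5]
  translation:
    - [0,0,0]
    - [0,0,0]
    - [0,0,0]
    - [0,0,0]
    - [0,0,0]
    - [0,0,0]
    - [0,0,0]
    - [0,0,0]
  jaw: [1,1,1,1,1,1,1,1]

```text
time_s: 13.2
eef_pos: [0.6216, -0.2754, 0.1699]
tcp_rot: [0.359, 0.881, 0.2, -0.236]
force: [-0.7, 0.8, -0.2]
opening: 0.998
gripper_force: 0.0
```

```bash
cat >> h.py <<'E'
def clutter(W,C):
    D=W-C; h=D@n; a=D@up; b=-D@ey; r=np.hypot(a,b); th=np.degrees(np.arctan2(b,a))%360 # cw from up
    out=[]
    for t in range(0,360,20):
        k=(r>.037)&(r<.065)&(abs((th-t+180)%360-180)<10)&(h<.06); out.append((t,round(float(np.percentile(h[k],98)),3) if k.sum()>5 else None))
    return out
E
python3 - <<'E'
from h import *
go(C+n*.10,dialrot(-30))
im,d,c,s,W=wristcloud()
go(C+n*.10,dialrot(-30))
D=(W-C); h=D@n; a=D@up; b=D@ey
k=(d>0)&(np.hypot(a,b)<.045)&(abs(h)<.003); print("up",np.percentile(a[k],[0.5,99.5]).round(4),"ey",np.percentile(b[k],[.5,99.5]).round(4),k.sum(), np.median(h[k]))
z=np.load("pics/side0.npz"); P=cloud(z["d"],optics.calibration("side"))
print("side",clutter(P.reshape(-1,3),C)); print("wrist",clutter(W[d>0],C))
E
```

```text
t 13.2 eef [ 0.6216 -0.2754  0.1699] q [ 0.46  0.98  0.15  0.94 -0.42  1.78  1.41] op 0.998 f [-0.7  0.8 -0.2]
translation [-0.02 -0.02 -0.11] dr [-0.03 -0.01 -1.94]
t 13.25 eef [ 0.6215 -0.2756  0.1699] q [ 0.46  0.98  0.14  0.94 -0.42  1.78  1.41] op 1.0 f [-1.  -0.3  0.8]
translation [-0.02 -0.01 -0.11] dr [-0.03 -0.01 -1.88]
up [-0.0319  0.0312] ey [-0.035   0.0287] 1388 -0.00021738557178294587
side [(0, -0.045), (20, -0.045), (40, -0.046), (60, None), (80, None), (100, None), (120, -0.044), (140, -0.045), (160, -0.044), (180, -0.043), (200, -0.025), (220, -0.019), (240, -0.043), (260, -0.044), (280, -0.044), (300, -0.045), (320, -0.046), (340, -0.044)]
wrist [(0, -0.044), (20, -0.044), (40, -0.043), (60, -0.043), (80, -0.044), (100, -0.045), (120, -0.045), (140, -0.045), (160, -0.045), (180, -0.045), (200, -0.022), (220, -0.018), (240, -0.045), (260, -0.045), (280, -0.046), (300, -0.046), (320, -0.046), (340, -0.045)]
```

```bash
cat >> h.py <<'E'
C=np.array([.5985,-.2236,.0909])
def dialang(im,c,cen=None,depth=.009,S=800,half=.04,png=None):
    cen=C if cen is None else cen
    v=dialview(im,c,cen,depth,S,half); g=cv2.cvtColor(v,cv2.COLOR_RGB2GRAY); mm=2*half/S*1000
    if png: cv2.imwrite(png,cv2.resize(v[:,:,::-1],(500,500)))
    # pivot from the circle of the card / bezel inner edge is near the image centre; refine with Hough
    cc=cv2.HoughCircles(cv2.GaussianBlur(g,(7,7),2),cv2.HOUGH_GRADIENT,1,200,param1=80,param2=20,minRadius=int(25/mm),maxRadius=int(34/mm))
    x0,y0=(S/2,S/2) if cc is None else cc[0,0,:2]
    print("hough",None if cc is None else (cc[0,0]*mm).round(2)," offset mm",((x0-S/2)*mm).round(2),((y0-S/2)*mm).round(2))
    y,x=np.mgrid[:S,:S]
    for tag,(px,py) in dict(hough=(x0,y0),mid=(S/2,S/2)).items():
        r=np.hypot(x-px,y-py)*mm; th=np.degrees(np.arctan2(x-px,py-y))%360
        def runs(r0,r1,T):
            k=(r>r0)&(r<r1); b=np.floor(th[k]*2).astype(int)%720; w=np.bincount(b,(g[k]<T).astype(float),720)/np.maximum(np.bincount(b,minlength=720),1)
            on=w>.5; o=[]; s=np.argmin(on); on2=np.roll(on,-s); i=0
            while i<720:
                if on2[i]:
                    j=i
                    while j<720 and on2[j]: j+=1
                    o.append((((i+j)/4+s/2)%360,(j-i)/2)); i=j
                i+=1
            return sorted(o,key=lambda t:-t[1])[:3]
        print(tag,"needle",runs(13,17,70),"wedge",runs(20.5,23,70))
E
python3 - <<'E'
from h import *
im,d,c,s,W=wristcloud(); dialang(im,c); go(C-n*.034,dialrot(-18.7))
E
```

```text
Traceback (most recent call last):
  File "h.py", line 58, in dialang
    print("hough",None if cc is None else (cc[0,0]*mm).round(2)," offset mm",((x0-S/2)*mm).round(2),((y0-S/2)*mm).round(2))
                                                                             ^^^^^^^^^^^^^^^^^^^
AttributeError: 'float' object has no attribute 'round'
```

```bash
sed -i 's/param1=80,param2=20/param1=50,param2=8/; s/((x0-S\/2)\*mm).round(2),((y0-S\/2)\*mm).round(2)/round(float((x0-S\/2)*mm),2),round(float((y0-S\/2)*mm),2)/' h.py
python3 - <<'E'
from h import *
im,d,c,s,W=wristcloud(); np.savez("pics/w4.npz",im=im); dialang(im,c,png="pics/dial2.png"); go(C-n*.034,dialrot(-18.7))
E
```

```text
hough [41.65 39.75 28.96]  offset mm 1.65 -0.25
hough needle [(np.float64(258.5), 15.0), (np.float64(94.5), 3.0)] wedge [(np.float64(18.5), 10.0), (np.float64(67.25), 1.5), (np.float64(116.25), 1.5)]
mid needle [(np.float64(93.75), 3.5)] wedge [(np.float64(22.5), 9.0), (np.float64(289.75), 1.5), (np.float64(68.5), 1.0)]
t 13.35 eef [ 0.6215 -0.2757  0.1696] q [ 0.46  0.98  0.15  0.94 -0.42  1.78  1.4 ] op 0.999 f [0.2 0.  0.8]
translation [-0.06  0.14  5.25] dr [-0.03 -0.02 -0.15]
```

View pics/dial2.png

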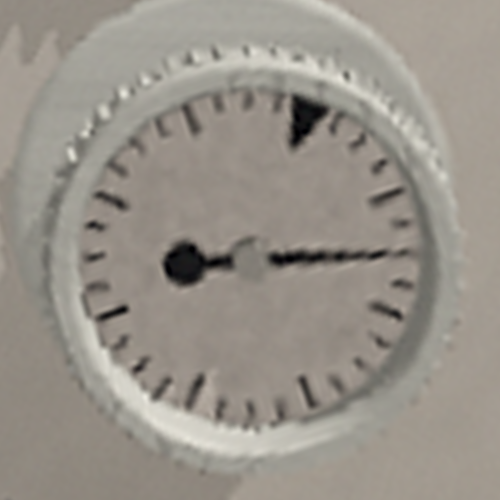

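The settled view shows the pivot at (251,257), needle tail (185,263) to tip (415,252) at about 87.3°, and the wedge plus long ticks at about 22.0°. The turn needed is about +65.3° clockwise. Descending onto the bezel.

Request:
move_arm:
  dr:
    - [0,0,0]
    - [0,0,0]
    - [0,0,0]
    - [0,0,0]
    - [0,0,0]
    - [0,0,0]
    - [0,0,0]
    - [0,0,0]
  translation:
    - [0,0.14,0.6]
    - [-0.05,0.14,1.4]
    - [-0.05,0.14,2.3]
    - [-0.05,0.14,3.2]
    - [-0.05,0.14,4]
    - [-0.05,0.14,4.6]
    - [-0.05,0.14,5.1]
    - [-0.05,0.14,5.25]
  jaw: [1,1,1,1,1,1,1,1]

```text
time_s: 14.15
eef_pos: [0.5883, -0.2051, 0.0616]
tcp_rot: [0.363, 0.878, 0.199, -0.238]
force: [-0.3, -0.3, -0.4]
opening: 1.0
gripper_force: 0.0
```

Run:
```python
from h import *
go(C-n*.034,dialrot(-18.7))
```

```text
t 14.15 eef [ 0.5883 -0.2051  0.0616] q [ 0.4   0.98  0.13  1.28 -0.44  1.46  1.47] op 1.0 f [-0.3 -0.3 -0.4]
translation [-0.    0.03 -0.08] dr [-0.03 -0.04 -0.15]
```

Request:
move_arm:
  dr:
    - [0,0,0]
    - [0,0,0]
    - [0,0,0]
    - [0,0,0]
    - [0,0,0]
    - [0,0,0]
    - [0,0,0]
    - [0,0,0]
  translation:
    - [0,0,0]
    - [0,0,0]
    - [0,0,0]
    - [0,0,0]
    - [0,0,0]
    - [0,0,0]
    - [0,0,0]
    - [0,0,0]
  jaw: [0.8,0.6,0.4,0.3,0.3,0.3,0.3,0.3]
  grip_force: 30

```text
time_s: 14.95
eef_pos: [0.5896, -0.2069, 0.063]
tcp_rot: [0.363, 0.879, 0.2, -0.236]
force: [3.0, -0.7, 4.8]
opening: 0.759
gripper_force: 34.3
```

Run:
```python
from h import *
go(C-n*.034,dialrot(-18.7)); s=bot.read_state(); print(s["ft_torque"],s["gripper_force"])
```

```text
t 14.95 eef [ 0.5896 -0.2069  0.063 ] q [ 0.4   0.98  0.13  1.27 -0.44  1.46  1.47] op 0.759 f [ 3.  -0.7  4.8]
translation [0.04 0.03 0.01] dr [-0.01 -0.01 -0.13]
[-0.00873097 -0.47194287 -0.40823981] 34.280580282211304
```

Request:
move_arm:
  dr:
    - [0,0,0.3]
    - [0,0,1]
    - [0,0,1.8]
    - [0,0,2.7]
    - [0,0,3.6]
    - [0,0,4.5]
    - [0,0,5.2]
    - [0,0,5.5]
  translation:
    - [0,0,0]
    - [0,0,0]
    - [0,0,0]
    - [0,0,0]
    - [0,0,0]
    - [0,0,0]
    - [0,0,0]
    - [0,0,0]
  jaw: [0.3,0.3,0.3,0.3,0.3,0.3,0.3,0.3]

```text
time_s: 15.75
eef_pos: [0.5892, -0.2071, 0.0629]
tcp_rot: [0.599, 0.739, 0.124, -0.284]
force: [0.9, -1.5, 6.5]
opening: 0.762
gripper_force: 34.6
```

Request:
move_arm:
  dr:
    - [0,0,0.3]
    - [0,0,1]
    - [0,0,1.8]
    - [0,0,2.7]
    - [0,0,3.6]
    - [0,0,4.5]
    - [0,0,5.2]
    - [0,0,5.4]
  translation:
    - [0,0,0]
    - [0,0,0]
    - [0,0,0]
    - [0,0,0]
    - [0,0,0]
    - [0,0,0]
    - [0,0,0]
    - [0,0,0]
  jaw: [0.3,0.3,0.3,0.3,0.3,0.3,0.3,0.3]

```text
time_s: 16.55
eef_pos: [0.5887, -0.2072, 0.0631]
tcp_rot: [0.781, 0.542, 0.039, -0.307]
force: [-0.6, -1.7, 7.1]
opening: 0.76
gripper_force: 34.6
```

Request:
move_arm:
  dr:
    - [0,0,0]
    - [0,0,0]
    - [0,0,0]
    - [0,0,0]
    - [0,0,0]
    - [0,0,0]
    - [0,0,0]
    - [0,0,0]
  translation:
    - [0,0,0]
    - [0,0,0]
    - [0,0,0]
    - [0,0,0]
    - [0,0,0]
    - [0,0,0]
    - [0,0,0]
    - [0,0,0]
  jaw: [0.3,0.3,0.3,0.3,0.3,0.3,0.3,0.3]

```text
time_s: 17.35
eef_pos: [0.5887, -0.2072, 0.0631]
tcp_rot: [0.78, 0.543, 0.04, -0.307]
force: [0.1, -1.2, 7.2]
opening: 0.763
gripper_force: 34.6
```

Run:
```python
from h import *
im,d,c,s,W=wristcloud(); np.savez("pics/w5.npz",im=im); dialang(im,c,png="pics/dial3.png"); go(C-n*.034,dialrot(46.6)); print(s["gripper_force"],s["ft_torque"])
```

```text
hough [35.75 44.65 30.81]  offset mm -4.25 4.65
hough needle [(np.float64(78.0), 6.0)] wedge [(np.float64(80.5), 3.0), (np.float64(165.75), 2.5), (np.float64(276.75), 2.5)]
mid needle [(np.float64(257.0), 20.0), (np.float64(95.0), 4.0)] wedge [(np.float64(89.5), 9.0), (np.float64(310.5), 3.0), (np.float64(357.0), 3.0)]
t 17.4 eef [ 0.5888 -0.2072  0.0631] q [ 0.26  1.02  0.44  1.28 -0.64  1.55  0.5 ] op 0.763 f [-0.  -1.   7.7]
translation [0.06 0.   0.01] dr [-0.03  0.01 -0.16]
34.561044573783875 [-0.02442941 -0.04567862 -0.08222908]
```

View pics/dial3.png

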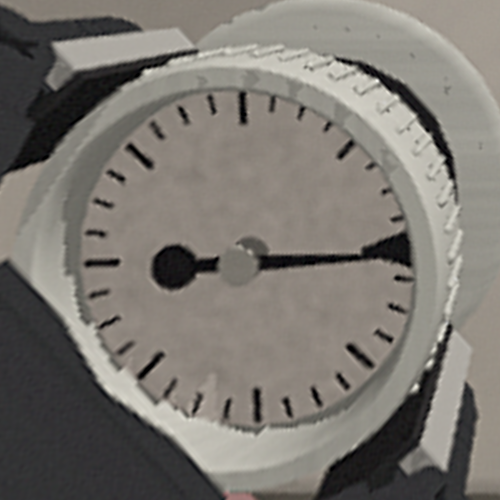

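The wedge at (390,250) now sits on the needle. The long-tick pairs give the card's zero at about 87.2°, against 86.9° for the needle. Releasing and backing off along the axis.

Request:
move_arm:
  dr:
    - [0,0,0]
    - [0,0,0]
    - [0,0,0]
    - [0,0,0]
    - [0,0,0]
    - [0,0,0]
    - [0,0,0]
    - [0,0,0]
  translation:
    - [0,0,0]
    - [0,0,0]
    - [0,0,0]
    - [0,0,0]
    - [0,0,0]
    - [0,0,0]
    - [0,0,0]
    - [0,0,0]
  jaw: [0.55,0.6,0.7,0.8,0.9,1,1,1]

```text
time_s: 18.2
eef_pos: [0.5886, -0.2064, 0.062]
tcp_rot: [0.78, 0.543, 0.04, -0.308]
force: [0.1, -0.5, -0.7]
opening: 1.002
gripper_force: 0.0
```

Request:
move_arm:
  dr:
    - [0,0,0]
    - [0,0,0]
    - [0,0,0]
    - [0,0,0]
    - [0,0,0]
    - [0,0,0]
    - [0,0,0]
    - [0,0,0]
  translation:
    - [0,0,-0.3]
    - [0,0,-0.9]
    - [0,0,-1.8]
    - [0,0,-2.8]
    - [0,0,-3.8]
    - [0,0,-4.7]
    - [0,0,-5.2]
    - [0,0,-5.4]
  jaw: [1,1,1,1,1,1,1,1]

```text
time_s: 19.0
eef_pos: [0.6257, -0.2785, 0.1724]
tcp_rot: [0.78, 0.543, 0.04, -0.307]
force: [-0.9, -0.5, -0.8]
opening: 1.0
gripper_force: 0.0
```

Request:
move_arm:
  dr:
    - [0,0,0]
    - [0,0,0]
    - [0,0,0]
    - [0,0,0]
    - [0,0,0]
    - [0,0,0]
    - [0,0,0]
    - [0,0,0]
  translation:
    - [0,0,0]
    - [0,0,0]
    - [0,0,0]
    - [0,0,0]
    - [0,0,0]
    - [0,0,0]
    - [0,0,0]
    - [0,0,0]
  jaw: [1,1,1,1,1,1,1,1]

```text
time_s: 19.8
eef_pos: [0.6254, -0.2771, 0.171]
tcp_rot: [0.78, 0.543, 0.04, -0.308]
force: [-0.0, -0.4, 0.5]
opening: 0.999
gripper_force: 0.0
```

Run:
```python
from h import *
im,d,c,s,W=wristcloud(); dialang(im,c,png="pics/dial4.png"); print(s["eef_pos"],s["force"])
im2,d2,c2=shot("side"); P=cloud(d2,c2); z=np.load("pics/side0.npz"); P0=cloud(z["d"],c2)
for nm,(x,y,zz) in dict(pink=(.377,-.286,.017)).items():
    for Q in(P0,P):
        m=(abs(Q[:,:,2]-zz)<.005)&(np.hypot(Q[:,:,0]-x,Q[:,:,1]-y)<.04); q=Q[m]; print(nm,((q.max(0)+q.min(0))/2).round(4))
m=(abs(P[:,:,2]-.143)<.005)&(np.hypot(P[:,:,0]-.529,P[:,:,1]+.095)<.05); q=P[m]; print("tin",((q.max(0)+q.min(0))/2).round(4),(q.max(0)-q.min(0)).round(4))
v=cv2.imread("pics/dial4.png"); cv2.imwrite("pics/end.png",np.hstack([cv2.resize(v,(400,400)),im2[130:370,200:440][:,:,::-1].repeat(2,0).repeat(2,1)[:400,:400]]))
print("roll/stamp change", [float(np.abs(im2[a:b,e:f].astype(int)-z["im"][a:b,e:f]).mean().round(1)) for a,b,e,f in((240,272,408,442),(312,348,265,312),(238,264,265,295))])
```

```text
hough [39.95 41.65 26.7 ]  offset mm -0.05 1.65
hough needle [(np.float64(85.75), 2.5), (np.float64(271.25), 0.5)] wedge [(np.float64(84.75), 6.5), (np.float64(177.5), 2.0)]
mid needle [(np.float64(92.0), 2.0)] wedge [(np.float64(89.25), 6.5), (np.float64(356.5), 2.0), (np.float64(44.0), 1.0)]
[ 0.62544312 -0.27708927  0.17098318] [-0.02868639 -0.36121998  0.48622609]
pink [ 0.3772 -0.2858  0.0167]
pink [ 0.3775 -0.2852  0.017 ]
tin [ 0.5276 -0.0968  0.142 ] [0.0629 0.0651 0.008 ]
roll/stamp change [6.8, 7.8, 8.0]
```

View pics/end.png

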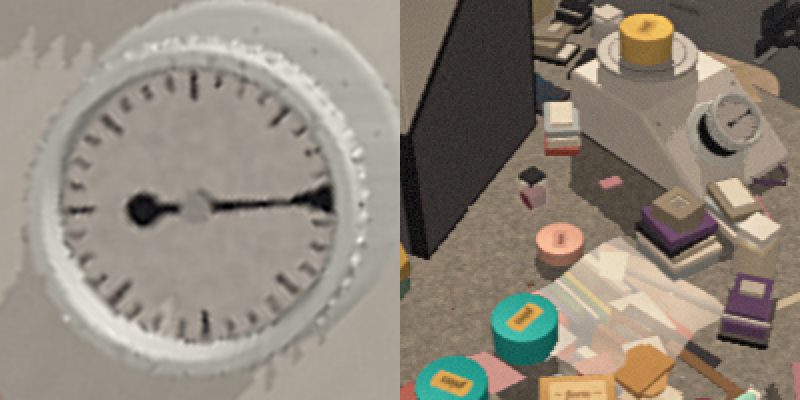

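The needle tip at (310,201) runs into the wedge at (320,198), so they agree to about 1°. The tin stands flat in the middle of the pan, the other things haven't moved, and the arm touches nothing. Handing in.

```bash
python3 -c "
from workcell import bot
print(bot.finish_job())"
```

```text
the job is handed in; nothing more can be done
None
```

I handed the job in at about 20 s: the larger (yellow) tin stands flat in the middle of the pan after the press to the stop, and the bezel's zero mark is at the pointer to about 1° by the camera; the hand-in returned no verdict.

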